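# Set up the folding crate and rack the kiln posts

## Robot

A 6-joint arm with a two-finger parallel gripper is mounted at the origin on a cart in front of the work surface, level with it; the furniture and walls round the work are solid. World frame = base frame: x ahead of the robot, y to its left, z up, the work surface at z = 0. Lengths are in m, angles in degrees, forces in N, time in s.
With the tool pointing down it reaches from about 0.4 to 0.825 m from the base axis. Payload 7 kg.
Tool frame: the origin (TCP) lies at the very end of the fingers, on their centre line; the grasp point (between the pads) lies 19 mm behind it (r.hold_point_z is the distance from the TCP to the grasp point, in m); x points along the fingers, y is the direction in which the jaws open and shut, and the axes are right-handed (so a half turn about x gives the same grasp; the last joint's range is limited). The gripper opens to 88 mm and grips with 3 to 60 N. Pads are 19 mm wide; open, the fingers measure 130 mm over their backs; the gripper's body (78 mm by 193 mm) begins 47 mm behind the grasp point.
Start: joints at [83.371, 20.546, 0.682, 0, -70.136, -16.507], TCP at [0.265, 0.621, 0.227] pointing down, gripper open.
Joint ranges: [-176.03, 176.03], [-82.01, 121.73], [-58.28, 71.71], [-173.87, 95.51], [-174.79, -0.11], [-173.66, 173.66]. Speed limits (degrees/s): [136.94, 136.94, 172.46, 180, 180, 180].

## Interface

Orientations are given as [roll, pitch, yaw] about the fixed x, y, z axes, in that order (R = Rz(yaw) Ry(pitch) Rx(roll)).
In Python, from plant import r gives the robot as it stands. The module is installed in compiled form; this text tells all that it offers.
- The arm moves only by the shell command python3 -m creep 'ROWS' [FORCE]. ROWS is JSON, a list of rows, each a list of 7 numbers: the turn, a rotation vector about the tool's x, y, z in rad, then the shift along the tool's x, y, z in cm, then the opening in per cent of the stroke, from 0 (shut) to 100 (fully open). In form: [[rx, ry, rz, x, y, z, fingers], ...]. A call has 1 to 8 rows; each row shifts and turns the commanded pose from where the row before left it, along the tool's axes as they then stand; what a row does not reach is not made up. A row lasts 1/10 s, in which the tool goes at most 50 mm and 8.59 degrees, less where a joint would pass 70% of its speed; a pose out of reach is approached as far as the arm can. A call is refused whole if a number of a shift passes 5 or a number of a turn 0.15, either way. A call with a gripper value outside its range is refused whole. The fingers move at their own pace and stop on an object; FORCE is the grip in N (left out, the last holds). Time passes only in rows, so rows that do not move let the fingers close. It gives the time, the measured TCP pose, the force and the opening at its end, in the units of the state.
- r.get_state(): the state, without advancing time (a new reading comes with each control period).
- r.capture(name): name is "scene" or "top" or "wrist"; returns (picture, depth): 400x640x3 uint8, blue, green, red; 400x640 float32, m along the optical axis (not along the pixel's ray), 0 where there is no reading.
- r.camera_info(name): a dict with "fovy" (degrees; the focal length in pixels is half the picture's height over the tangent of half this angle, whatever the lens; pixels are square), "cx", "cy" (the principal point, pixels), "camera_from_world" (4x4, takes a point from world to camera coordinates). Camera axes: x right, y down, z forward; pixel columns grow to the right and rows downward; lengths in m; the calibration is good to about 2 mm. The wrist camera is an equidistant fisheye: a pixel r from the principal point sees the ray r / f radians off the axis. A picture is of the moment at which its call begins: read the wrist's pose just before it. camera_info takes no time and is no camera call; for the wrist camera it gives the pose at the moment of the call.
- r.close_job(): hands the job in, once; it reports no verdict.
Trained networks look in the newest picture that a camera, given by its name, has taken for a name from the list of things; names that differ only in an ending like _2 or _b are one class to them, and where a whole thing is asked for, a point or a joint stands for the part that bears it (a point fixed in the world has none). Each returns a list of dicts, best first, with "score" (0 to 1); they miss things now and then, are a little off and sometimes report something else, mostly with a low value. They report only what shows in the picture. A call takes as long as a camera call.
- r.look_for(query, camera): "rect" ([left, top, right, bottom] in pixels, round what is visible of it).
- r.masks_of(query, camera): "pixels" (400x640 bool, what is visible of it) and "rect" ([left, top, right, bottom] in pixels, round what is visible of it).
The state is a dict: "time_s": time; "joints": joint angles; "qd": joint speeds; "joint_torque": joint torques, N m; "tcp_pos": TCP position; "eef_rot": TCP orientation; "contact_force": force on the tool from outside, world axes, zero at the start; "moment": the same for the moment, N m; "gripper_width": finger opening in m.
Only numpy, scipy, OpenCV 4.12 (cv2) and the standard library are available. Lean on these libraries where they do the work, as an engineer would, in place of code of your own. Each camera call takes 0.05 s, during which the arm holds its last target. There are 200 camera calls.

## Task

First raise the crate's two folded end walls fully upright; next stand the shortest kiln post, which lies on its side, on end on the table and let go of it, because a tilted hand does not fit between the crate's walls. Then set the three posts upright into the three bays of the crate's floor in order of height, the tallest at the left end as the robot sees it and the shortest at the right, each down on the floor and square with its bay. Do not topple the two posts that stand already, and leave the other things on the table where they are.

Things in the scene. Friction and masses are not known exactly. Their poses are not given: they have to be found in the camera images.
- crate: Open plywood crate, fixed, 142 (x) x 162 (y) mm. Origin: centre of its underside; x away from the robot, y along the row to the robot's left, z up. Long sides already up at x = +-(62..71) mm, top at z = 58 mm. Floor top at z = 8 mm with three 40 x 40 mm bays along y, framed by battens 4 mm wide and 6 mm high. End walls hinged at y = +-76 mm, at the start folded inward over the floor.
- bay_left (a point): Centre of the left bay on the floor's top, 8 mm above the table; axes as the crate's. Bay 40 x 40 mm, battens 6 mm high.
- bay_mid (a point): The same for the middle bay, 44 mm from the outer ones.
- bay_right (a point): The same for the right bay.
- wall_left (a joint): Angle of the left end wall: 0 = folded flat inward over the floor, 1.571 = upright against its stop. The stiff hinge stays wherever it is left. Wall 120 x 50 x 8 mm, its far edge 52 mm from the hinge.
- wall_right (a joint): The same for the right end wall.
- wall_left_handle (a point): Middle of the left wall's steel bar handle: 8 mm round bar along the crate's x, 60 mm between its legs, 34 mm along the wall from the hinge and 38 mm off the wall's middle plane. It points up while the wall is folded and outward (+y of the crate) when the wall is up.
- wall_right_handle (a point): The same for the right wall; it points to -y of the crate when the wall is up.
- wall_left_hinge (a point): Middle of the left wall's hinge line, which runs along the crate's x, 20 mm above the table.
- wall_right_hinge (a point): The same for the right wall.
- post_tall: buff fired-clay kiln post, 30 x 30 mm square with a dark 13 mm bore showing at both ends, 85 mm long, standing on end; origin at its centre, z along its length.
- post_medium: buff fired-clay kiln post, 30 x 30 mm square with a dark 13 mm bore showing at both ends, 70 mm long, standing on end; origin at its centre, z along its length.
- post_short: buff fired-clay kiln post, 30 x 30 mm square with a dark 13 mm bore showing at both ends, 55 mm long, lying on its side at the start; origin at its centre, x along its length (either end may be up).
- spool: Bystander: wooden thread spool lying down, 36 x 29 x 29 mm; origin at the middle of its underside.
- cup: Bystander: small clay-coloured cup, 57 mm wide, 58 mm high; origin at the middle of its underside.
- rib: Bystander: flat wooden shaping rib, 103 x 49 x 4 mm; origin at the middle of its underside.

How it is judged:
By the outcome, as a careful person would: the job done as asked, in the order asked, and still so for the second after the job is handed in, with the robot touching nothing.
It also fails if it takes over 72 s, if anything falls off the work surface, if the arm or the gripper's body presses on something with over 40 N, if the wrist force passes 120 N, or if a joint passes its speed limit or range.

## Working session

There is one attempt and no reset: what is moved stays moved. The work goes in short steps, Python scripts to look and compute and a shell command to move; the robot and the scene stay as the last step left them, time stands still between calls to the robot, and variables do not carry over. Pictures are saved under pics/ and viewed, about 8 in all and at most 12, crops included, and the job is handed in when it is done.

```bash
mkdir -p pics; cat > h.py <<'E'
import numpy as np, cv2
from scipy.spatial.transform import Rotation as R
from plant import r
def cloud(cam):
    """returns picture, depth, world points HxWx3"""
    ci=r.camera_info(cam); img,d=r.capture(cam)
    f=200/np.tan(np.radians(ci['fovy']/2)); v,u=np.mgrid[0:400,0:640].astype(float)
    x=u-ci['cx']; y=v-ci['cy']
    if cam=='wrist':
        rr=np.hypot(x,y)+1e-9; th=rr/f; s=np.tan(th)/rr; X=x*s*d; Y=y*s*d
    else: X=x/f*d; Y=y/f*d
    P=np.stack([X,Y,d,np.ones_like(d)],-1)@np.linalg.inv(ci['camera_from_world']).T
    P=P[...,:3]; P[d<=0]=np.nan
    return img,d,P
def rel(pos,Rt):
    """turn (rotvec, tool axes) and shift (cm, tool axes) from the measured pose to the target"""
    s=r.get_state(); R0=R.from_euler('xyz',s['eef_rot'],degrees=True)
    return (R0.inv()*Rt).as_rotvec().round(3), (R0.inv().apply(np.array(pos)-s['tcp_pos'])*100).round(2)
E
python3 - <<'E'
from h import *
np.set_printoptions(precision=4,suppress=True)
s=r.get_state(); print(s)
for c in ['scene','top']:
    img,d,P=cloud(c); cv2.imwrite(f'pics/{c}0.png',img)
    ci=r.camera_info(c); print(c,ci['fovy'],np.linalg.inv(ci['camera_from_world']))
    for q in ['crate','wall_left_handle','post_tall','post_medium','post_short','spool','cup','rib']:
        for m in r.masks_of(q,c)[:3]:
            p=P[m['pixels']]; p=p[~np.isnan(p[:,0])]
            if len(p): print(q,round(m['score'],2),np.round(m['rect']),len(p),np.median(p,0),np.percentile(p,2,0),np.percentile(p,98,0))
E
```

```text
{'time_s': 0.0, 'joints': array([ 83.3695,  20.5907,   0.632 ,  -0.019 , -70.1373, -16.5074]), 'qd': array([ 0.0353, -0.0555, -0.0656, -0.0386, -0.0764, -0.0028]), 'joint_torque': array([ -0.    , -58.2719,  29.3064,   6.9974,   0.007 ,  -0.0002]), 'tcp_pos': array([0.2651, 0.6202, 0.2256]), 'eef_rot': array([  95.9987,   89.9023, -107.1457]), 'contact_force': array([-0.3624,  0.033 , -0.452 ]), 'moment': array([0.0193, 0.0069, 0.0273]), 'gripper_width': 0.08759004056665327}
scene 50.388559254341175 [[ 0.7907 -0.2726  0.5481 -0.0513]
 [-0.6121 -0.3485  0.7098 -0.9127]
 [-0.0025 -0.8968 -0.4424  0.5754]
 [ 0.      0.      0.      1.    ]]
crate 0.59 [229. 161. 297. 206.] 1983 [0.5324 0.0952 0.0313] [0.461  0.0501 0.0013] [0.6055 0.2613 0.0689]
wall_left_handle 0.66 [243. 165. 270. 181.] 176 [0.5327 0.179  0.0385] [0.4987 0.1572 0.0018] [0.5868 0.3035 0.0715]
post_tall 0.56 [351. 205. 371. 238.] 518 [ 0.587  -0.2543  0.051 ] [ 0.5781 -0.2603  0.0041] [ 0.6573 -0.1994  0.0871]
post_medium 0.88 [352. 258. 373. 289.] 609 [ 0.4515 -0.4083  0.0462] [ 0.4423 -0.4155  0.0029] [ 0.475  -0.3801
[... 1737 characters left out ...]
 0.0058] [0.6027 0.2063 0.0695]
spool 0.5 [409. 197. 422. 208.] 105 [ 0.5639 -0.3894  0.0258] [ 0.5516 -0.4092  0.0047] [ 0.5783 -0.3731  0.0308]
cup 0.53 [292. 151. 314. 172.] 281 [ 0.6925 -0.046   0.0347] [ 0.6603 -0.0709  0.0091] [ 0.7099 -0.0208  0.0596]
cup 0.28 [250. 188. 269. 232.] 670 [0.5304 0.0809 0.0305] [0.4779 0.0564 0.0223] [0.5908 0.107  0.0697]
rib 0.63 [315. 164. 347. 180.] 439 [ 0.6726 -0.1381  0.0054] [ 0.6483 -0.1835 -0.0001] [ 0.6972 -0.0906  0.0096]
rib 0.61 [328. 235. 347. 249.] 189 [ 0.448  -0.1513  0.0315] [ 0.4275 -0.1763  0.0055] [ 0.4659 -0.1268  0.0356]
rib 0.5 [288. 154. 310. 171.] 265 [ 0.6926 -0.046   0.0337] [ 0.6603 -0.0708  0.0093] [ 0.7098 -0.0224  0.0596]
```

View pics/scene0.png

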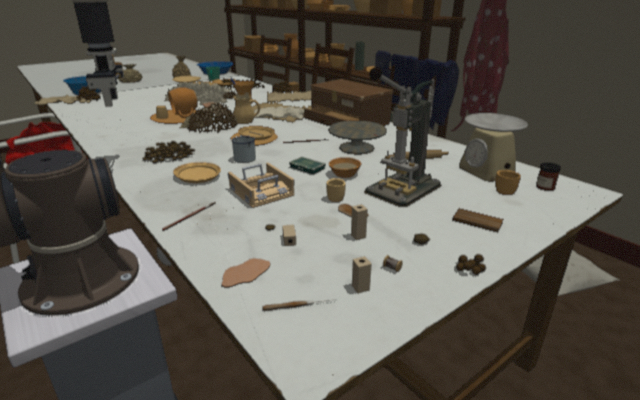

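View pics/top0.png

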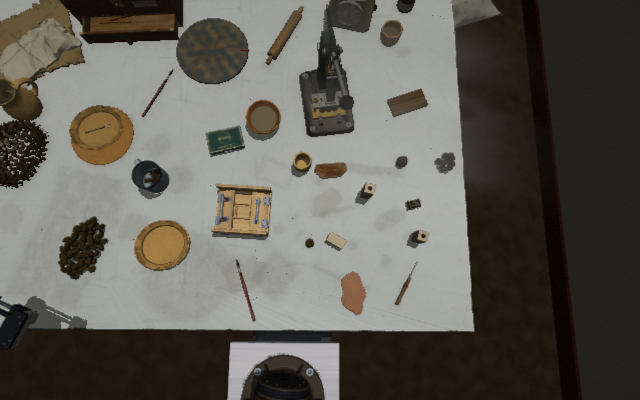

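The scene view shows the crate near pixel (262,184), with the posts at (360,222), (361,273) and lying at (289,235). The top view has the crate at (243,211), with both handles up and the walls folded. Next I fit the poses and work out the approach.

```bash
python3 - <<'E'
from h import *
np.set_printoptions(precision=4,suppress=True)
img,d,P=cloud('top')
def box(c,h,zl,zh,n):
    m=(abs(P[...,0]-c[0])<h[0])&(abs(P[...,1]-c[1])<h[1])&(P[...,2]>zl)&(P[...,2]<zh)
    q=P[m]; print(n,len(q),cv2.minAreaRect((q[:,:2]*1000).astype(np.float32)),np.median(q[:,2])); return q
q=box((.533,.131),(.1,.12),.04,.08,'crate')
box((.533,.165),(.05,.04),.061,.09,'hl');box((.533,.097),(.05,.04),.061,.09,'hr')
box((.448,-.151),(.05,.05),.025,.045,'short')
box((.59,-.243),(.05,.05),.075,.1,'tall'); box((.46,-.395),(.05,.05),.06,.085,'med')
s=r.get_state(); A=R.from_euler('xyz',s['eef_rot'],degrees=True).as_matrix(); print(A)
for sg in (1,-1):
    y=np.array([0,sg,0]);x=np.array([0,0,-1]);print(rel([.48,.131,.26],R.from_matrix(np.stack([x,y,np.cross(x,y)],1))))
print(np.linalg.inv(r.camera_info('wrist')['camera_from_world'])@[0,0,0,1],r.camera_info('wrist')['fovy'])
E
```

```text
crate 631 ((536.1292724609375, 132.18753051757812), (161.45730590820312, 143.8720245361328), 86.93405151367188) 0.058619701244811306
hl 69 ((537.5991821289062, 186.94285583496094), (8.919535636901855, 64.65473175048828), 87.09700012207031) 0.0703131681594249
hr 62 ((533.480712890625, 83.08207702636719), (8.103253364562988, 64.94842529296875), 86.71305084228516) 0.06800227433908734
short 182 ((448.59857177734375, -150.40414428710938), (54.77610397338867, 30.005983352661133), 60.573917388916016) 0.031542470859918015
tall 113 ((596.3697509765625, -244.3691864013672), (30.395130157470703, 30.1671199798584), 78.19385528564453) 0.08621517576375659
med 118 ((461.0060729980469, -398.2712707519531), (30.164262771606445, 30.4574031829834), 69.69336700439453) 0.0710493627215194
[[-0.     -0.3929 -0.9196]
 [ 0.     -0.9196  0.3929]
 [-1.     -0.      0.    ]]
(array([ 2.738,  0.   , -0.   ]), array([ -3.34,  36.59, -38.99]))
(array([-0.404,  0.   ,  0.   ]), array([ -3.34,  36.59, -38.99]))
[0.3349 0.5906 0.3838 1.    ] 65.70646984690485
```

```bash
cat >> h.py <<'E'
def down(yaw,flip=True):
    """tool x down, tool y along -y (flip) of a frame at the given yaw in degrees"""
    y=R.from_euler('z',yaw,degrees=True).apply([0,-1 if flip else 1,0]); x=np.array([0,0,-1.])
    return R.from_matrix(np.stack([x,y,np.cross(x,y)],1))
E
python3 - <<'E'
from h import *
print(rel([.5375,.187,.15],down(-3)))
E
```

```text
(array([-0.351,  0.   ,  0.   ]), array([  7.66,  29.18, -42.08]))
```

```bash
python3 -m creep '[[0,0,0,0.6,2.65,-3.83,45],[0,0,0,0.7,2.65,-3.83,45],[0,0,0,0.7,2.65,-3.83,45],[0,0,0,0.7,2.65,-3.83,45],[0,0,0,0.7,2.65,-3.83,45],[0,0,0,0.7,2.65,-3.83,45],[0,0,0,0.7,2.65,-3.83,45],[0,0,0,0.7,2.65,-3.83,45]]' 30; python3 -m creep '[[0,0,0,0.7,2.65,-3.83,45],[0,0,0,0.7,2.65,-3.83,45],[0,0,0,0.7,2.65,-3.78,45],[-0.117,0,0,0,0,0,45],[-0.117,0,0,0,0,0,45],[-0.117,0,0,0,0,0,45],[0,0,0,0,0,0,45],[0,0,0,0,0,0,45]]'
python3 - <<'E'
from h import *
img,d,P=cloud('wrist'); cv2.imwrite('pics/w1.png',img)
print(rel([.5375,.187,.15],down(-3)), r.get_state()['joints'].round(1))
m=(abs(P[...,0]-.535)<.06)&(abs(P[...,1]-.187)<.035)&(P[...,2]>.058)&(P[...,2]<.08)
q=P[m]; print(len(q),cv2.minAreaRect((q[:,:2]*1000).astype(np.float32)),np.nanmedian(q[:,2]))
E
```

```text
time_s: 1.75
tcp_pos: [0.4645, 0.3038, 0.1717]
eef_rot: [-108.2, 89.9, 48.7]
contact_force: [0.4, 0.4, -0.8]
gripper_width: 0.0394
time_s: 2.55
tcp_pos: [0.5377, 0.1873, 0.1507]
eef_rot: [-144.7, 90.0, 32.1]
contact_force: [-0.4, -0.6, -0.6]
gripper_width: 0.0396
(array([-0.003, -0.   ,  0.   ]), array([0.06, 0.04, 0.01])) [ 38.9  14.2 -18.9   0.  -56.9  47.9]
806 ((538.4672241210938, 186.83407592773438), (9.44395637512207, 66.13478088378906), 86.78752899169922) 0.06880030120644134
```

View pics/w1.png

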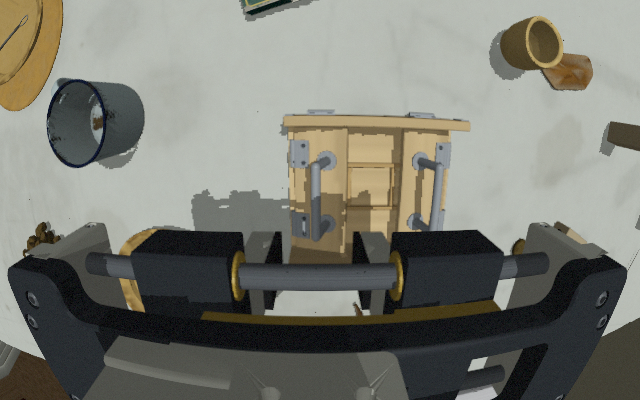

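The wrist view agrees: the left handle bar is at (318,200) px, the right one at (437,190) px, and the measured bar position matches. Now I descend and grip.

```bash
python3 -m creep '[[0,0,0,4,0,-0.05,45],[0,0,0,3.5,0,0,45],[0,0,0,2.4,0,0,45],[0,0,0,0,0,0,0],[0,0,0,0,0,0,0],[0,0,0,0,0,0,0],[0,0,0,0,0,0,0]]' 30; python3 -m creep '[[0,0,0,-0.17,-0.41,0,0],[0,0,0,-0.17,-0.41,0,0],[0,0,0,-0.1,-0.44,0,0],[0,0,0,-0.1,-0.43,0,0]]'
```

```text
time_s: 3.3
tcp_pos: [0.5391, 0.188, 0.0532]
eef_rot: [-142.1, 89.8, 34.9]
contact_force: [-0.1, 0.1, 0.2]
gripper_width: 0.013
time_s: 3.7
tcp_pos: [0.5393, 0.2032, 0.0581]
eef_rot: [101.4, 89.9, -81.7]
contact_force: [1.4, -5.9, 5.7]
gripper_width: 0.0071
```

```bash
python3 -m creep '[[0,0,0,-0.05,-0.88,0,0],[0,0,0,0.12,-0.89,0,0],[0,0,0,0.26,-0.84,0,0],[0,0,0,0.4,-0.8,0,0]]'; python3 -m creep '[[0,0,0,0.27,-0.35,0,0],[0,0,0,0.27,-0.35,0,0],[0,0,0,0.27,-0.25,0,0],[0,0,0,0.24,-0.25,0,0],[0,0,0,0.2,-0.1,0,0],[0,0,0,0,0,0,0]]'
```

```text
time_s: 4.1
tcp_pos: [0.5414, 0.2382, 0.0509]
eef_rot: [170.9, 89.9, -12.1]
contact_force: [0.9, -5.7, 3.9]
gripper_width: 0.0067
time_s: 4.7
tcp_pos: [0.5421, 0.2482, 0.0409]
eef_rot: [103.2, 89.8, -79.8]
contact_force: [-4.9, -19.6, 38.3]
gripper_width: 0.0067
```

```bash
python3 -m creep '[[0,0,0,0,0,0,20],[0,0,0,0,0,0,20],[0,0,0,0,0,0,20],[0,0,0,-3,0,0,20],[0,0,0,-4,0,0,20],[0,0,0,-4,0,0,20]]' 
python3 - <<'E'
from h import *
img,d,P=cloud('top'); 
m=(abs(P[...,0]-.535)<.06)&(abs(P[...,1]-.083)<.035)&(P[...,2]>.061)&(P[...,2]<.08)
q=P[m]; print(len(q),cv2.minAreaRect((q[:,:2]*1000).astype(np.float32)),np.nanmedian(q[:,2]))
m=(abs(P[...,0]-.54)<.05)&(abs(P[...,1]-.22)<.05)&(P[...,2]>.064)&(P[...,2]<.085)
q=P[m]; print('wall up top',len(q),cv2.minAreaRect((q[:,:2]*1000).astype(np.float32)),np.nanmedian(q[:,2]))
print(rel([.5337,.083,.14],down(-3)))
E
```

```text
time_s: 5.3
tcp_pos: [0.5409, 0.2516, 0.1472]
eef_rot: [27.5, 89.9, -155.5]
contact_force: [1.4, 1.0, 0.2]
gripper_width: 0.0177
62 ((549.631103515625, 78.22571563720703), (19.779571533203125, 98.14350891113281), 74.57579803466797) 0.06775459374864023
wall up top 39 ((506.1431579589844, 210.3294677734375), (9.069198608398438, 32.16206359863281), 85.63236999511719) 0.07204229937443163
(array([ 0.001, -0.007,  0.005]), array([ 1.43, 17.09,  0.2 ]))
```

```bash
python3 -m creep '[[0,0,0,0,4.27,0.05,45],[0,0,0,0,4.27,0.05,45],[0,0,0,0,4.28,0.05,45],[0,0,0,0,4.27,0.05,45],[0,-0.007,0.005,4,0,0,45],[0,0,0,3.5,0,0,45],[0,0,0,2.7,0,0,45],[0,0,0,0,0,0,45]]'; python3 -m creep '[[0,0,0,0,0,0,0],[0,0,0,0,0,0,0],[0,0,0,0,0,0,0],[0,0,0,0,0,0,0],[0,0,0,0,0,0,0]]'
```

```text
time_s: 6.15
tcp_pos: [0.5273, 0.0794, 0.0412]
eef_rot: [30.4, 89.1, -152.7]
contact_force: [-0.5, 0.1, 0.2]
gripper_width: 0.0395
time_s: 6.65
tcp_pos: [0.5313, 0.0815, 0.0465]
eef_rot: [35.6, 89.7, -147.4]
contact_force: [-1.1, 3.5, 5.5]
gripper_width: 0.007
```

```bash
python3 -m creep '[[0,0,0,-0.21,0.49,0,0],[0,0,0,-0.21,0.49,0,0],[0,0,0,-0.1,0.44,0,0],[0,0,0,-0.1,0.43,0,0]]'
```

```text
time_s: 7.05
tcp_pos: [0.5304, 0.0633, 0.0528]
eef_rot: [31.8, 89.7, -151.2]
contact_force: [-1.7, 7.0, 5.8]
gripper_width: 0.0067
```

```bash
python3 -m creep '[[0,0,0,-0.05,0.88,0,0],[0,0,0,0.12,0.89,0,0],[0,0,0,0.26,0.84,0,0],[0,0,0,0.4,0.8,0,0]]'; python3 -m creep '[[0,0,0,0.27,0.35,0,0],[0,0,0,0.27,0.35,0,0],[0,0,0,0.27,0.25,0,0],[0,0,0,0.24,0.25,0,0],[0,0,0,0.2,0.1,0,0],[0,0,0,0,0,0,0]]'
```

```text
time_s: 7.45
tcp_pos: [0.5284, 0.0286, 0.0453]
eef_rot: [35.1, 89.7, -147.9]
contact_force: [0.0, 6.6, -0.1]
gripper_width: 0.0072
time_s: 8.05
tcp_pos: [0.5293, 0.0193, 0.0356]
eef_rot: [-73.8, 90.0, 103.3]
contact_force: [-15.3, 30.1, 36.5]
gripper_width: 0.0067
```

```bash
python3 -m creep '[[0,0,0,0,0,0,20],[0,0,0,0,0,0,20],[0,0,0,0,0,0,20],[0,0,0,-3,0,0,20],[0,0,0,-4.5,0,0,20],[0,0,0,-4.5,0,0,20],[0.145,0,0,-1,0,0,50],[0.145,0,0,-1,0,0,50]]' 
python3 -m creep '[[0.145,0,0,0,0,0,50],[0.145,0,0,0,0,0,50],[0.145,0,0,0,0,0,50],[0.145,0,0,0,0,0,50],[0.145,0,0,0,0,0,50],[0.145,0,0,0,0,0,50],[0.145,0,0,0,0,0,50],[0.145,0,0,0,0,0,50]]' 
python3 -m creep '[[0.145,0,0,0,0,0,50],[0.145,0,0,0,0,0,50],[0.145,0,0,0,0,0,50],[0.145,0,0,0,0,0,50],[0,0,0,0,0,0,50]]' 
cat >> h.py <<'E'
a=np.radians(60.6); L=np.array([np.cos(a),np.sin(a),0]); N=np.array([np.sin(a),-np.cos(a),0])
def tilt(deg):
    t=np.radians(deg); x=np.array([0,0,-np.cos(t)])+np.sin(t)*L; y=-N
    return R.from_matrix(np.stack([x,y,np.cross(x,y)],1))
E
python3 - <<'E'
from h import *
print(rel([.4486,-.1504,.15],tilt(0)), r.get_state()['joints'].round(1))
img,d,P=cloud('top')
m=(abs(P[...,0]-.533)<.05)&(abs(P[...,1]-.045)<.05)&(P[...,2]>.064)&(P[...,2]<.085)
q=P[m]; print('wall up top',len(q),cv2.minAreaRect((q[:,:2]*1000).astype(np.float32)),np.nanmedian(q[:,2]))
m=(abs(P[...,0]-.537)<.05)&(abs(P[...,1]-.22)<.05)&(P[...,2]>.064)&(P[...,2]<.085)
q=P[m]; print('wall up top',len(q),cv2.minAreaRect((q[:,:2]*1000).astype(np.float32)),np.nanmedian(q[:,2]))
m=(abs(P[...,0]-.44)<.05)&(abs(P[...,1]+.085)<.03)&(P[...,2]>.007)
q=P[m]; print('lump',len(q),np.median(q,0),q[:,2].max())
E
```

```text
time_s: 8.85
tcp_pos: [0.5267, 0.0144, 0.1725]
eef_rot: [52.2, 89.4, -147.9]
contact_force: [0.2, -0.2, -0.4]
gripper_width: 0.0287
time_s: 9.65
tcp_pos: [0.526, 0.0141, 0.1706]
eef_rot: [116.4, 89.3, -150.1]
contact_force: [-0.1, 0.1, 0.6]
gripper_width: 0.0441
time_s: 10.15
tcp_pos: [0.5262, 0.0143, 0.1707]
eef_rot: [149.5, 89.3, -150.0]
contact_force: [0.1, -0.3, 1.1]
gripper_width: 0.0437
(array([-0.002, -0.011, -0.006]), array([  2.25,  -1.37, -18.13])) [ 23.    9.6 -22.1   0.1 -59.  -52.6]
wall up top 12 ((494.7713623046875, 57.8902473449707), (5.772632122039795, 11.55689811706543), 89.75244903564453) 0.07082735279570329
wall up top 38 ((501.834228515625, 210.19277954101562), (8.761191368103027, 29.72284507751465), 86.7313003540039) 0.07154010690567947
lump 40 [ 0.43994114 -0.07110598  0.00925659] 0.013073229503937522
```

```bash
python3 -m creep '[[0,-0.011,-0.006,0.4,-0.35,-4.53,60],[0,0,0,0.4,-0.34,-4.53,60],[0,0,0,0.4,-0.34,-4.53,60],[0,0,0,0.4,-0.34,-4.54,60],[0,0,0,0,0,0,60],[0,0,0,0,0,0,60]]' 
python3 - <<'E'
from h import *
img,d,P=cloud('wrist'); cv2.imwrite('pics/w2.png',img)
m=(abs(P[...,0]-.4486)<.05)&(abs(P[...,1]+.15)<.045)&(P[...,2]>.024)&(P[...,2]<.04)
q=P[m]; print(len(q),cv2.minAreaRect((q[:,:2]*1000).astype(np.float32)),np.nanmedian(q[:,2]))
print(r.get_state()['joints'].round(1),r.get_state()['tcp_pos'])
c=np.array([.4486,-.1504,0])
for t in(15,30,45): print(t,rel(c+[0,0,.09],tilt(t)))
E
```

```text
time_s: 10.8
tcp_pos: [0.4496, -0.1506, 0.1555]
eef_rot: [-22.4, 89.8, 38.3]
contact_force: [0.1, -0.1, 0.6]
gripper_width: 0.0528
1786 ((446.4384460449219, -150.38967895507812), (55.062103271484375, 29.795738220214844), 60.42882537841797) 0.029006993552875726
[  5.4   5.  -29.7  -0.1 -55.1 -34.6] [ 0.45034852 -0.14979018  0.15563685]
15 (array([ 0.003, -0.259,  0.001]), array([ 6.56,  0.13, -0.16]))
30 (array([ 0.003, -0.521,  0.001]), array([ 6.56,  0.13, -0.16]))
45 (array([ 0.003, -0.782,  0.   ]), array([ 6.56,  0.13, -0.16]))
```

View pics/w2.png

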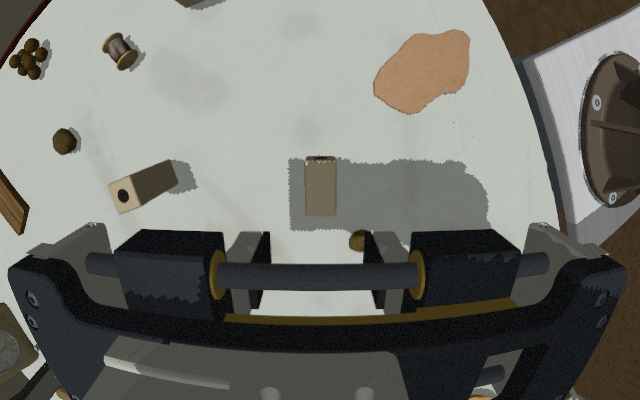

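The wrist view shows the lying post at (320,187) px between the jaws, with a small lump at (358,240) px. I'll tilt now.

```bash
python3 -m creep '[[0,-0.13,0,0,0,0,60],[0,-0.13,0,0,0,0,60],[0,-0.13,0,0,0,0,60],[0,-0.13,0,0,0,0,60],[0,-0.13,0,0,0,0,60],[0,-0.132,0,0,0,0,60],[0,0,0,0,0,0,60],[0,0,0,0,0,0,60]]' 
python3 - <<'E'
from h import *
print(r.get_state()['joints'].round(1),r.get_state()['tcp_pos'])
c=np.array([.4475,-.1504,0])
print(rel(c+L*.006+[0,0,.010],tilt(45)))
E
```

```text
time_s: 11.65
tcp_pos: [0.4506, -0.1502, 0.1546]
eef_rot: [0.0, 45.1, 60.6]
contact_force: [0.5, 0.6, 1.1]
gripper_width: 0.0522
[-35.1  14.9 -15.7 -47.5 -72.5  26.2] [ 0.45055353 -0.15017437  0.15460397]
(array([ 0.   , -0.001, -0.   ]), array([10.54,  0.25, -9.91]))
```

```bash
python3 -m creep '[[0,0,0,0,0.25,-3.3,60],[0,0,0,0,0,-3.3,60],[0,0,0,0,0,-3.3,60],[0,0,0,3.5,0,0,60],[0,0,0,3.5,0,0,60],[0,0,0,2.5,0,0,60],[0,0,0,1.04,0,0,60],[0,0,0,0,0,0,60]]'; python3 -m creep '[[0,0,0,0,0,0,10],[0,0,0,0,0,0,10],[0,0,0,0,0,0,10],[0,0,0,0,0,0,10],[0,0,0,0,0,0,10]]' 35
python3 - <<'E'
from h import *
c=np.array([.4475,-.1504,0]);print(rel(c+L*.006+[0,0,.010],tilt(45)))
E
```

```text
time_s: 12.45
tcp_pos: [0.4513, -0.1423, 0.0111]
eef_rot: [-0.1, 45.1, 60.9]
contact_force: [-0.3, 0.5, -0.2]
gripper_width: 0.0524
time_s: 12.95
tcp_pos: [0.451, -0.1449, 0.0119]
eef_rot: [-0.2, 45.0, 60.5]
contact_force: [-1.5, -1.9, 7.0]
gripper_width: 0.0297
(array([0.003, 0.   , 0.001]), array([ 0.1 ,  0.03, -0.17]))
```

```bash
python3 -m creep '[[0,0,0,-2.12,0,2.12,10],[0,0,0,-2.12,0,2.12,10],[0,0.13,0,0,0,0,10],[0,0.13,0,0,0,0,10],[0,0.13,0,0,0,0,10],[0,0.13,0,0,0,0,10],[0,0.13,0,0,0,0,10],[0,0.13,0,0,0,0,10]]'; python3 -m creep '[[0,0.13,0,0,0,0,10],[0,0.13,0,0,0,0,10],[0,0.13,0,0,0,0,10],[0,0.13,0,0,0,0,10],[0,0.13,0,0,0,0,10],[0,0.141,0,0,0,0,10],[0,0,0,0,0,0,10],[0,0,0,0,0,0,10]]'
python3 - <<'E'
from h import *
s=r.get_state();print(s['joints'].round(1),s['tcp_pos'],s['gripper_width'])
c=np.array([.4475,-.1504,0]);print(rel([.4475,-.15,.025],tilt(-45)))
img,d,P=cloud('scene'); cv2.imwrite('pics/s2.png',cv2.resize(img[150:320,200:460],None,fx=3,fy=3))
E
```

```text
time_s: 13.75
tcp_pos: [0.4507, -0.1443, 0.0719]
eef_rot: [-7.2, 88.8, 53.5]
contact_force: [-1.3, -1.3, -0.3]
gripper_width: 0.0297
time_s: 14.55
tcp_pos: [0.4496, -0.1443, 0.0695]
eef_rot: [179.8, 46.0, -119.5]
contact_force: [-0.3, 0.0, -0.4]
gripper_width: 0.0301
[ 25.4  28.6 -36.6  26.  -65.5 -74.4] [ 0.44956332 -0.14430377  0.06950346] 0.030095211329647834
(array([ 0.003,  0.018, -0.001]), array([ 3.62, -0.11,  2.66]))
```

View pics/s2.png

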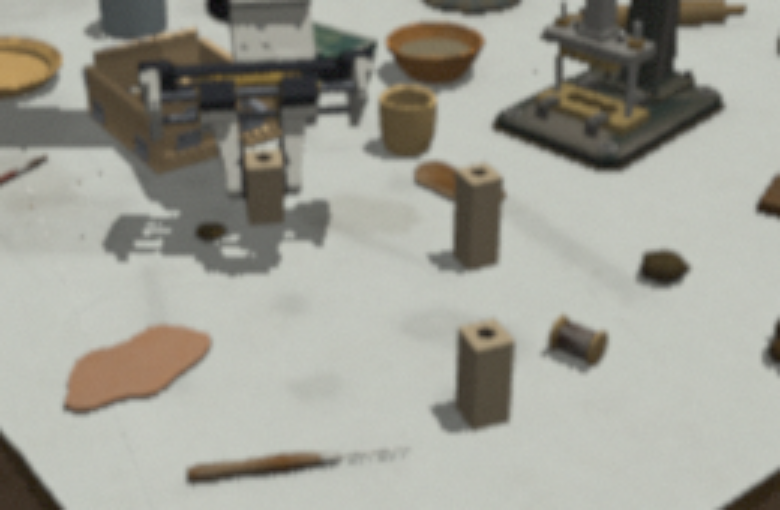

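The picture shows the short post held upright in the hand at (265,190) of the crop, with the other posts undisturbed. I'll lower it.

```bash
python3 -m creep '[[0.003,0.018,0,1.2,0,1.2,10],[0,0,0,1.2,0,1.2,10],[0,0,0,0.75,0,0.75,10],[0,0,0,0,0,0,10]]'; python3 -m creep '[[0,0,0,0.14,0,0.14,10],[0,0,0,0.07,0,0.07,10],[0,0,0,0,0,0,10]]';python3 -m creep '[[0,0,0,0.1,0,0.1,10],[0,0,0,0,0,0,10]]'
```

```text
time_s: 15.0
tcp_pos: [0.4493, -0.145, 0.0261]
eef_rot: [-179.9, 45.1, -119.5]
contact_force: [0.2, -0.3, 0.1]
gripper_width: 0.0298
time_s: 15.3
tcp_pos: [0.4502, -0.1443, 0.0236]
eef_rot: [-179.9, 45.1, -119.4]
contact_force: [-0.7, 0.1, -2.0]
gripper_width: 0.0298
time_s: 15.5
tcp_pos: [0.45, -0.1442, 0.0218]
eef_rot: [-179.9, 45.0, -119.4]
contact_force: [0.7, 1.3, -1.5]
gripper_width: 0.0298
```

```bash
python3 -m creep '[[0,0,0,0.07,0,0.07,10],[0,0,0,0,0,0,10]]';python3 -m creep '[[0,0,0,0.07,0,0.07,10],[0,0,0,0,0,0,10]]'
```

```text
time_s: 15.7
tcp_pos: [0.4501, -0.1443, 0.0216]
eef_rot: [-179.9, 44.9, -119.4]
contact_force: [-1.7, 2.8, 7.7]
gripper_width: 0.03
time_s: 15.9
tcp_pos: [0.4501, -0.1443, 0.0216]
eef_rot: [-179.9, 44.9, -119.3]
contact_force: [-2.7, 6.9, 16.6]
gripper_width: 0.0298
```

```bash
python3 -m creep '[[0,0,0,0,0,0,60],[0,0,0,0,0,0,60],[0,0,0,0,0,0,60],[0,0,0,0,0,0,60],[0,0,0,-3,0,0,60],[0,0,0,-4.5,0,0,60],[0,0,0,-4.5,0,0,60],[0,0,0,-4,0,0,60]]'; python3 -m creep '[[0,-0.13,0,0,0,0,60],[0,-0.13,0,0,0,0,60],[0,-0.13,0,0,0,0,60],[0,-0.13,0,0,0,0,60],[0,-0.13,0,0,0,0,60],[0,-0.136,0,0,0,0,60],[0,0,0,0,0,0,60]]'
python3 - <<'E'
from h import *
for cam in('top',):
    img,d,P=cloud(cam)
    for c,z0,z1,n in (((.447,-.15),.045,.07,'short'),((.596,-.2444),.075,.1,'tall'),((.461,-.3983),.06,.085,'med')):
        m=(abs(P[...,0]-c[0])<.05)&(abs(P[...,1]-c[1])<.05)&(P[...,2]>z0)&(P[...,2]<z1)
        q=P[m]; print(n,len(q),cv2.minAreaRect((q[:,:2]*1000).astype(np.float32)) if len(q) else 0,np.nanmedian(q[:,2]))
s=r.get_state();print(s['joints'].round(1),s['tcp_pos'])
print(rel([.5964,-.2444,.16],down(78.2)))
E
```

```text
time_s: 16.7
tcp_pos: [0.5061, -0.0446, 0.1343]
eef_rot: [-179.9, 45.0, -119.4]
contact_force: [1.7, -0.2, -0.7]
gripper_width: 0.0529
time_s: 17.4
tcp_pos: [0.5045, -0.0473, 0.1342]
eef_rot: [-18.1, 89.6, 42.2]
contact_force: [0.5, -0.3, 1.1]
gripper_width: 0.0522
short 107 ((453.25, -142.58331298828125), (29.734508514404297, 29.78246307373047), 60.391746520996094) 0.056243746734095934
tall 114 ((596.2796020507812, -244.27484130859375), (30.186325073242188, 29.43304443359375), 77.74463653564453) 0.08599886155468783
med 120 ((460.85595703125, -398.68035888671875), (29.360504150390625, 30.467369079589844), 72.1942367553711) 0.07130075992468965
[ 16.9   9.5 -27.7  -0.  -52.6 -46.5] [ 0.50494893 -0.04722983  0.13390902]
(array([ 2.83 ,  0.003, -0.003]), array([ -2.6 , -17.71, -12.6 ]))
```

```bash
python3 -m creep '[[0,0.003,-0.003,-0.52,-3.54,-2.52,60],[0,0,0,-0.52,-3.54,-2.52,60],[0,0,0,-0.52,-3.54,-2.52,60],[0,0,0,-0.52,-3.54,-2.52,60],[0,0,0,-0.52,-3.54,-2.52,60],[-0.104,0,0,0,0,0,60],[-0.104,0,0,0,0,0,60],[-0.104,0,0,0,0,0,60]]';  python3 -m creep '[[0,0,0,0,0,0,60],[0,0,0,0,0,0,60]]'
cat >> h.py <<'E'
def top(cam,c,z0,z1,h=.04):
    img,d,P=cloud(cam)
    m=(abs(P[...,0]-c[0])<h)&(abs(P[...,1]-c[1])<h)&(P[...,2]>z0)&(P[...,2]<z1)
    q=P[m]; print(cam,len(q),cv2.minAreaRect((q[:,:2]*1000).astype(np.float32)),np.nanmedian(q[:,2])); return img
E
python3 - <<'E'
from h import *
top('wrist',(.596,-.2444),.075,.1)
s=r.get_state();print(s['joints'].round(1),s['tcp_pos'])
print(rel([.595,-.2444,.04],down(78,False)))
E
```

```text
time_s: 18.25
tcp_pos: [0.5975, -0.2426, 0.1582]
eef_rot: [174.2, 89.7, -107.2]
contact_force: [0.7, 1.3, -0.4]
gripper_width: 0.0528
time_s: 18.45
tcp_pos: [0.5976, -0.2421, 0.159]
eef_rot: [-164.6, 89.7, -86.4]
contact_force: [-0.6, -0.5, -0.0]
gripper_width: 0.0525
wrist 1423 ((595.4071044921875, -244.51889038085938), (29.845121383666992, 29.625965118408203), 78.22792053222656) 0.0840011258964489
[ -4.6  20.4  -8.8   0.3 -60.7  -7.3] [ 0.59759612 -0.24211239  0.15915927]
(array([ 0.005, -0.004,  0.002]), array([11.92,  0.23, -0.23]))
```

```bash
python3 -m creep '[[0.005,-0.004,0.002,0,0.23,-0.25,60],[0,0,0,4,0,0,60],[0,0,0,4,0,0,60],[0,0,0,3,0,0,60],[0,0,0,0.9,0,0,60],[0,0,0,0,0,0,60]]';  python3 -m creep '[[0,0,0,0,0,0,10],[0,0,0,0,0,0,10],[0,0,0,0,0,0,10],[0,0,0,0,0,0,10],[0,0,0,0,0,0,10]]' 30; python3 -m creep '[[0,0,0,-4,0,0,10],[0,0,0,-4,0,0,10],[0,0,0,-4,0,0,10],[0,0,0,0,0,0,10]]'
python3 - <<'E'
from h import *
s=r.get_state();print(s['joints'].round(1),s['tcp_pos'])
c=np.array([.536,.1325,0])
ex=R.from_euler('z',-3,degrees=True)
for k in(.044,0,-.044): print(c+ex.apply([0,k,0]), rel(c+ex.apply([0,k,0])+[0,0,.16],down(87,False)))
E
```

```text
time_s: 19.1
tcp_pos: [0.5942, -0.2445, 0.0397]
eef_rot: [83.2, 89.9, 161.3]
contact_force: [0.5, -0.2, 1.0]
gripper_width: 0.0527
time_s: 19.6
tcp_pos: [0.5956, -0.2445, 0.0421]
eef_rot: [-78.1, 89.8, 0.0]
contact_force: [-1.1, 1.1, 7.2]
gripper_width: 0.03
time_s: 20.0
tcp_pos: [0.5981, -0.2454, 0.1677]
eef_rot: [-89.2, 89.3, -11.0]
contact_force: [1.0, -0.3, -1.1]
gripper_width: 0.03
[ -5.   19.8  -8.4   0.1 -61.1  -6.9] [ 0.59809325 -0.24541977  0.1676625 ]
[0.53830278 0.1764397  0.        ] (array([-0.154, -0.001,  0.012]), array([ 0.6 , 14.52, 40.06]))
[0.536  0.1325 0.    ] (array([-0.154, -0.001,  0.012]), array([ 0.61, 13.84, 35.71]))
[0.53369722 0.0885603  0.        ] (array([-0.154, -0.001,  0.012]), array([ 0.62, 13.16, 31.37]))
```

```bash
python3 - <<'E'
from h import *
ex=R.from_euler('z',-3,degrees=True); c=np.array([.536,.1325,0])
for cam in('top','scene'):
    img,d,P=cloud(cam); Q=ex.inv().apply((P-c).reshape(-1,3))
    for n,m in (('near',(abs(Q[:,0]+.066)<.012)&(abs(Q[:,1])<.065)&(abs(Q[:,2]-.058)<.006)),('far',(abs(Q[:,0]-.066)<.012)&(abs(Q[:,1])<.065)&(abs(Q[:,2]-.058)<.006)),
        ('L',(abs(Q[:,1]-.076)<.014)&(abs(Q[:,0])<.055)&(abs(Q[:,2]-.071)<.005)),('R',(abs(Q[:,1]+.076)<.014)&(abs(Q[:,0])<.055)&(abs(Q[:,2]-.071)<.005))):
        q=Q[m]*1000
        if len(q)>3: print(cam,n,len(q),np.median(q,0).round(1),np.polyfit(*(q[:,[1,0]] if n in('near','far') else q[:,[0,1]]).T,1).round(3))
E
python3 -m creep '[[0,0,0,0.06,1.62,4.44,10],[0,0,0,0.06,1.62,4.44,10],[0,0,0,0.06,1.62,4.44,10],[0,0,0,0.06,1.62,4.44,10],[0,0,0,0.06,1.61,4.45,10],[0,0,0,0.06,1.61,4.45,10],[0,0,0,0.06,1.61,4.45,10],[0,0,0,0.06,1.61,4.45,10]]'
python3 -m creep '[[0,0,0,0.06,1.6,4.5,10],[-0.077,0,0.006,0,0,0,10],[-0.077,0,0.006,0,0,0,10],[0,0,0,0,0,0,10],[0,0,0,0,0,0,10]]'
```

```text
top near 85 [-66.6  26.8  58.4] [ 1.0000e-03 -6.6577e+01]
top far 106 [66.3 17.9 58. ] [3.0000e-03 6.6169e+01]
top L 114 [-0.4 75.5 72.3] [1.000e-03 7.566e+01]
scene near 92 [-69.3  -8.1  58.7] [ 1.4000e-02 -6.8427e+01]
scene far 67 [63.7  9.5 58.7] [5.0000e-03 6.4076e+01]
scene L 100 [-3.3 74.9 71.2] [-6.0000e-03  7.5077e+01]
scene R 119 [ -0.2 -77.3  71.6] [ 7.0000e-03 -7.6686e+01]
time_s: 20.9
tcp_pos: [0.54, 0.1315, 0.1545]
eef_rot: [133.6, 89.9, -148.3]
contact_force: [1.5, 0.1, -1.3]
gripper_width: 0.0303
time_s: 21.4
tcp_pos: [0.5347, 0.177, 0.1543]
eef_rot: [89.1, 89.3, 175.8]
contact_force: [-0.1, -0.2, -2.1]
gripper_width: 0.0297
```

```bash
cat >> h.py <<'E'
def bay(k,z): return np.array([.5355,.132,z])+R.from_euler('z',-3,degrees=True).apply([0,k,0])
E
python3 - <<'E'
from h import *
print(rel(bay(.044,.065),down(87,False)))
top('wrist',(.538,.176),.17,.22)
E
```

```text
(array([-0.004,  0.   , -0.012]), array([ 8.92, -0.43, -0.09]))
wrist 5255 ((535.1905517578125, 176.45211791992188), (30.968366622924805, 58.69840621948242), 88.25189208984375) 0.1949077614036624
```

```bash
python3 -m creep '[[0,0,-0.012,0,-0.4,-0.09,10],[0,0,0,0,0,0,10],[0,0,0,3,0,0,10],[0,0,0,3,0,0,10],[0,0,0,2,0,0,10],[0,0,0,0.9,0,0,10],[0,0,0,0,0,0,10],[0,0,0,0,0,0,10]]'
python3 - <<'E'
from h import *
print(rel(bay(.044,.05),down(87,False)), r.get_state()['tcp_pos'])
print(rel(bay(.044,.05),down(87,False)), r.get_state()['tcp_pos'],r.get_state()['contact_force'])
E
```

```text
time_s: 22.25
tcp_pos: [0.54, 0.1767, 0.0673]
eef_rot: [-52.1, 89.8, 34.8]
contact_force: [0.6, 1.3, -0.1]
gripper_width: 0.0298
(array([-0.001,  0.002,  0.002]), array([ 1.72,  0.22, -0.09])) [0.53998229 0.1766677  0.06725104]
(array([-0.001,  0.002,  0.002]), array([ 1.72,  0.22, -0.09])) [0.53998229 0.1766677  0.06725104] [ 0.60032042  1.32416349 -0.08566384]
```

```bash
python3 -m creep '[[0,0,0,0.5,0.12,0,10],[0,0,0,0.5,0,0,10],[0,0,0,0.4,0,0,10],[0,0,0,0,0,0,10]]'; python3 -m creep '[[0,0,0,0.15,0,0,10],[0,0,0,0.15,0,0,10],[0,0,0,0,0,0,10]]'; python3 -m creep '[[0,0,0,0.1,0,0,10],[0,0,0,0,0,0,10]]'
```

```text
time_s: 22.65
tcp_pos: [0.5378, 0.1763, 0.0519]
eef_rot: [-33.4, 89.9, 53.6]
contact_force: [-0.4, -0.4, -1.3]
gripper_width: 0.0302
time_s: 22.95
tcp_pos: [0.5383, 0.1767, 0.0501]
eef_rot: [-49.1, 89.9, 37.9]
contact_force: [-2.2, -0.8, 6.2]
gripper_width: 0.0299
time_s: 23.15
tcp_pos: [0.5384, 0.1767, 0.0501]
eef_rot: [-53.2, 89.9, 33.7]
contact_force: [-5.8, -1.3, 15.3]
gripper_width: 0.0301
```

```bash
python3 -m creep '[[0,0,0,0,0,0,55],[0,0,0,0,0,0,55],[0,0,0,0,0,0,55],[0,0,0,0,0,0,55],[0,0,0,-3,0,0,55],[0,0,0,-4.5,0,0,55],[0,0,0,-4.5,0,0,55]]'
python3 - <<'E'
from h import *
print(rel([.461,-.3985,.15],down(70.5,False)))
E
```

```text
time_s: 23.85
tcp_pos: [0.5375, 0.176, 0.1691]
eef_rot: [97.3, 90.0, -175.8]
contact_force: [1.4, 0.9, -0.2]
gripper_width: 0.0484
(array([ 0.287, -0.   , -0.   ]), array([  1.92,   4.57, -57.77]))
```

```bash
python3 -m creep '[[0,0,0,0,0.38,-4.81,60],[0,0,0,0,0.38,-4.81,60],[0,0,0,0,0.38,-4.81,60],[0,0,0,0,0.38,-4.81,60],[0,0,0,0,0.38,-4.81,60],[0,0,0,0,0.38,-4.81,60],[0,0,0,0,0.38,-4.81,60],[0,0,0,0,0.38,-4.81,60]]';python3 -m creep '[[0,0,0,0.4,0.38,-4.81,60],[0,0,0,0.5,0.38,-4.81,60],[0,0,0,0.5,0.38,-4.81,60],[0,0,0,0.5,0.38,-4.81,60],[0.143,0,0,0,0,0,60],[0.143,0,0,0,0,0,60],[0,0,0,0,0,0,60],[0,0,0,0,0,0,60]]'
python3 - <<'E'
from h import *
top('wrist',(.461,-.3985),.06,.085)
print(rel([.461,-.3985,.035],down(70.5,False)))
E
```

```text
time_s: 24.65
tcp_pos: [0.4865, -0.2081, 0.1679]
eef_rot: [-50.5, 89.9, 36.5]
contact_force: [1.3, -0.5, -0.1]
gripper_width: 0.0521
time_s: 25.45
tcp_pos: [0.4615, -0.3975, 0.1484]
eef_rot: [-18.7, 89.9, 52.1]
contact_force: [0.3, -0.2, -0.1]
gripper_width: 0.0524
wrist 1379 ((459.7900695800781, -399.2384338378906), (30.8121337890625, 30.30803871154785), 73.86241912841797) 0.06896174750154424
(array([0.005, 0.002, 0.001]), array([11.35,  0.03, -0.15]))
```

```bash
python3 -m creep '[[-0.03,0.002,0.001,0,0.1,-0.2,60],[0,0,0,4,0,0,60],[0,0,0,4,0,0,60],[0,0,0,2.5,0,0,60],[0,0,0,0.85,0,0,60],[0,0,0,0,0,0,60]]';  python3 -m creep '[[0,0,0,0,0,0,10],[0,0,0,0,0,0,10],[0,0,0,0,0,0,10],[0,0,0,0,0,0,10],[0,0,0,0,0,0,10]]' 30; python3 -m creep '[[0,0,0,-4,0,0,10],[0,0,0,-4.5,0,0,10],[0,0,0,-4.5,0,0,10],[0,0,0,0,0,0,10]]'
python3 - <<'E'
from h import *
print(rel(bay(0,.165),down(87,False)),r.get_state()['joints'].round(1))
E
```

```text
time_s: 26.1
tcp_pos: [0.4597, -0.3986, 0.0343]
eef_rot: [96.8, 89.9, 169.2]
contact_force: [0.1, -0.2, 0.2]
gripper_width: 0.0523
time_s: 26.6
tcp_pos: [0.4604, -0.3994, 0.0362]
eef_rot: [-116.3, 89.9, -44.0]
contact_force: [-0.0, 1.1, 6.7]
gripper_width: 0.0298
time_s: 27.0
tcp_pos: [0.4632, -0.4013, 0.1724]
eef_rot: [-106.5, 89.3, -34.2]
contact_force: [1.4, 0.1, -0.8]
gripper_width: 0.0298
(array([-0.256, -0.005,  0.011]), array([ 0.47,  9.3 , 53.01])) [-22.6  16.6 -12.5   0.2 -60.3   4.8]
```

```bash
python3 -m creep '[[0,0,0,0,0.85,4.82,10],[0,0,0,0,0.85,4.82,10],[0,0,0,0,0.85,4.82,10],[0,0,0,0,0.85,4.82,10],[0,0,0,0,0.85,4.82,10],[0,0,0,0,0.85,4.82,10],[0,0,0,0,0.84,4.82,10],[0,0,0,0,0.84,4.82,10]]'; python3 -m creep '[[0,0,0,0,0.84,4.82,10],[0,0,0,0,0.84,4.82,10],[0,0,0,0,0.84,4.82,10],[-0.128,0,0.006,0,0,0,10],[-0.128,-0.005,0.005,0,0,0,10],[0,0,0,0,0,0,10],[0,0,0,0,0,0,10]]'
python3 - <<'E'
from h import *
print(rel(bay(0,.06),down(87,False)),r.get_state()['joints'].round(1))
top('top',(.538,.176),.08,.105,.03)
E
```

```text
time_s: 27.8
tcp_pos: [0.5126, -0.0091, 0.1651]
eef_rot: [-52.9, 90.0, 19.4]
contact_force: [2.1, -0.1, -0.8]
gripper_width: 0.0301
time_s: 28.5
tcp_pos: [0.5328, 0.1341, 0.1648]
eef_rot: [60.7, 89.3, 147.4]
contact_force: [0.1, -0.7, -0.3]
gripper_width: 0.0303
(array([-0.005,  0.006, -0.011]), array([10.47, -0.4 , -0.25])) [ 34.1  11.9 -19.6  -0.8 -58.8 -37. ]
top 0 ((0.0, 0.0), (0.0, 0.0), 0.0) nan
  return np.nanmean(a, axis, out=out, keepdims=keepdims)
```

```bash
python3 -m creep '[[-0.005,0.006,-0.011,0,-0.35,-0.2,10],[0,0,0,0,0,0,10],[0,0,0,3.5,0,0,10],[0,0,0,3.5,0,0,10],[0,0,0,2.5,0,0,10],[0,0,0,0.6,0,0,10],[0,0,0,0,0,0,10],[0,0,0,0,0,0,10]]'
python3 - <<'E'
from h import *
print(rel(bay(0,.0442),down(87,False)), r.get_state()['tcp_pos'],r.get_state()['contact_force'])
E
```

```text
time_s: 29.35
tcp_pos: [0.5373, 0.1325, 0.0651]
eef_rot: [-65.0, 89.9, 22.2]
contact_force: [0.5, -0.4, -1.6]
gripper_width: 0.0297
(array([0.004, 0.001, 0.002]), array([ 2.09,  0.18, -0.06])) [0.53727225 0.132451   0.06509114] [ 0.47307734 -0.43736222 -1.56255736]
```

```bash
python3 -m creep '[[0.004,0,0,0.7,0.12,-0.04,10],[0,0,0,0.6,0,0,10],[0,0,0,0.5,0,0,10],[0,0,0,0.2,0,0,10],[0,0,0,0,0,0,10]]'; python3 -m creep '[[0,0,0,0.15,0,0,10],[0,0,0,0.1,0,0,10],[0,0,0,0,0,0,10]]'
```

```text
time_s: 29.85
tcp_pos: [0.5349, 0.1316, 0.0442]
eef_rot: [160.5, 90.0, -112.5]
contact_force: [-3.3, -0.3, 4.9]
gripper_width: 0.0299
time_s: 30.15
tcp_pos: [0.535, 0.1316, 0.0441]
eef_rot: [-99.1, 90.0, -12.1]
contact_force: [-12.1, -0.3, 30.3]
gripper_width: 0.0296
```

```bash
python3 -m creep '[[0,0,0,0,0,0,55],[0,0,0,0,0,0,55],[0,0,0,0,0,0,55],[0,0,0,0,0,0,55],[0,0,0,-3,0,0,55],[0,0,0,-4.5,0,0,55],[0,0,0,-4.5,0,0,55]]'
python3 - <<'E'
from h import *
print(rel([.4525,-.1425,.14],down(60.4,False)))
E
```

```text
time_s: 30.85
tcp_pos: [0.5346, 0.1313, 0.1619]
eef_rot: [128.4, 89.9, -144.6]
contact_force: [0.7, 0.8, -0.8]
gripper_width: 0.0483
(array([ 0.464, -0.002, -0.001]), array([  2.24,   6.75, -27.77]))
```

```bash
python3 -m creep '[[0,0,0,0,1.12,-4.63,60],[0,0,0,0,1.12,-4.63,60],[0,0,0,0,1.12,-4.63,60],[0,0,0,0.7,1.13,-4.63,60],[0,0,0,0.7,1.13,-4.63,60],[0,0,0,0.7,1.13,-4.63,60]]';python3 -m creep '[[0.116,0,0,0,0,0,60],[0.116,0,0,0,0,0,60],[0.116,0,0,0,0,0,60],[0.116,0,0,0,0,0,60],[0,0,0,0,0,0,60],[0,0,0,0,0,0,60]]'
python3 - <<'E'
from h import *
top('wrist',(.4525,-.1425),.045,.07)
print(rel([.4525,-.1425,.03],down(60.4,False)))
E
```

```text
time_s: 31.45
tcp_pos: [0.4523, -0.1437, 0.1401]
eef_rot: [-72.1, 90.0, 14.9]
contact_force: [0.9, -0.2, -0.2]
gripper_width: 0.0522
time_s: 32.05
tcp_pos: [0.453, -0.1422, 0.1401]
eef_rot: [61.0, 90.0, 121.6]
contact_force: [-0.1, 0.5, 0.1]
gripper_width: 0.0529
wrist 1298 ((451.587646484375, -142.46640014648438), (30.541748046875, 29.761104583740234), 60.41929244995117) 0.05401088106829119
(array([ 0.003,  0.   , -0.   ]), array([11.01,  0.03, -0.06]))
```

```bash
python3 -m creep '[[0.003,0,0,0,0.08,-0.08,60],[0,0,0,4,0,0,60],[0,0,0,4,0,0,60],[0,0,0,2.2,0,0,60],[0,0,0,0.8,0,0,60],[0,0,0,0,0,0,60]]';  python3 -m creep '[[0,0,0,0,0,0,10],[0,0,0,0,0,0,10],[0,0,0,0,0,0,10],[0,0,0,0,0,0,10],[0,0,0,0,0,0,10]]' 30; python3 -m creep '[[0,0,0,-4,0,0,10],[0,0,0,-4.5,0,0,10],[0,0,0,-4.5,0,0,10],[0,0,0,0,0,0,10]]'
python3 - <<'E'
from h import *
print(rel(bay(-.044,.165),down(87,False)),r.get_state()['joints'].round(1))
E
```

```text
time_s: 32.7
tcp_pos: [0.4515, -0.1425, 0.0296]
eef_rot: [124.0, 89.9, -175.7]
contact_force: [-1.3, 0.2, 0.6]
gripper_width: 0.0525
time_s: 33.2
tcp_pos: [0.4526, -0.1424, 0.0311]
eef_rot: [-53.5, 89.9, 6.8]
contact_force: [-1.8, 1.7, 7.8]
gripper_width: 0.0297
time_s: 33.6
tcp_pos: [0.4557, -0.1427, 0.1666]
eef_rot: [-61.8, 89.4, -1.5]
contact_force: [0.5, -0.0, -1.2]
gripper_width: 0.0299
(array([-0.466,  0.003,  0.011]), array([ 0.23,  4.7 , 23.88])) [  6.4   4.3 -29.    0.1 -56.1 -36.1]
```

```bash
python3 -m creep '[[0,0,0,0,0.94,4.77,10],[0,0,0,0,0.94,4.77,10],[0,0,0,0,0.94,4.78,10],[0,0,0,0,0.94,4.78,10],[0,0,0,0,0.94,4.78,10]]'; python3 -m creep '[[-0.116,0,0.003,0,0,0,10],[-0.116,0,0.003,0,0,0,10],[-0.116,0,0.003,0,0,0,10],[-0.118,0.003,0.002,0,0,0,10],[0,0,0,0,0,0,10],[0,0,0,0,0,0,10]]'
python3 - <<'E'
from h import *
print(rel(bay(-.044,.055),down(87,False)))
E
```

```text
time_s: 34.1
tcp_pos: [0.5297, 0.0901, 0.1603]
eef_rot: [-3.5, 90.0, 56.8]
contact_force: [1.0, -0.0, -0.7]
gripper_width: 0.03
time_s: 34.7
tcp_pos: [0.5295, 0.0881, 0.1601]
eef_rot: [90.8, 89.4, 177.6]
contact_force: [-1.1, -0.2, -1.8]
gripper_width: 0.0299
(array([-0.005, -0.   , -0.011]), array([10.5 , -0.48,  0.02]))
```

```bash
python3 -m creep '[[-0.005,0,-0.011,0,-0.4,0,10],[0,0,0,0,0,0,10],[0,0,0,3.5,0,0,10],[0,0,0,3.5,0,0,10],[0,0,0,2.5,0,0,10],[0,0,0,0.5,0,0,10],[0,0,0,0,0,0,10],[0,0,0,0,0,0,10]]'
python3 - <<'E'
from h import *
print(rel(bay(-.044,.0391),down(87,False)), r.get_state()['tcp_pos'],r.get_state()['contact_force'])
E
```

```text
time_s: 35.5
tcp_pos: [0.5348, 0.0883, 0.0615]
eef_rot: [-75.5, 89.9, 11.7]
contact_force: [0.7, -0.6, -0.4]
gripper_width: 0.0301
(array([0.004, 0.001, 0.002]), array([ 2.24,  0.16, -0.04])) [0.53479141 0.08832845 0.06154956] [ 0.72598177 -0.6412118  -0.3991738 ]
```

```bash
python3 -m creep '[[0.004,0,0,0.8,0.12,-0.03,10],[0,0,0,0.7,0,0,10],[0,0,0,0.5,0,0,10],[0,0,0,0.2,0,0,10],[0,0,0,0,0,0,10]]'; python3 -m creep '[[0,0,0,0.12,0,0,10],[0,0,0,0.1,0,0,10],[0,0,0,0,0,0,10]]'
```

```text
time_s: 36.0
tcp_pos: [0.5323, 0.0877, 0.039]
eef_rot: [-167.5, 90.0, -80.5]
contact_force: [-5.3, -0.1, 11.0]
gripper_width: 0.0297
time_s: 36.3
tcp_pos: [0.5323, 0.0877, 0.0389]
eef_rot: [-118.2, 89.9, -31.2]
contact_force: [-14.4, 1.0, 33.9]
gripper_width: 0.0292
```

Seated. I'll release, rise and move aside toward −y, then check.

```bash
python3 -m creep '[[0,0,0,0,0,0,55],[0,0,0,0,0,0,55],[0,0,0,0,0,0,55],[0,0,0,0,0,0,55],[0,0,0,-3,0,0,55],[0,0,0,-4.5,0,0,55],[0,0,0,-4.5,0,0,55]]'; python3 -m creep '[[0,0,0,-3,0,-3,55],[0,0,0,0,0,-4.8,55],[0,0,0,0,0,-4.8,55],[0,0,0,0,0,-4.8,55],[0,0,0,0,0,-4.8,55],[0,0,0,0,0,0,55]]'
python3 - <<'E'
from h import *
ex=R.from_euler('z',-3,degrees=True); c=np.array([.5355,.132,0])
img,d,P=cloud('top'); cv2.imwrite('pics/t9.png',cv2.resize(img[120:280,160:460],None,fx=2.6,fy=2.6))
Q=ex.inv().apply((P-c).reshape(-1,3))*1000
for n,k,z in(('tall',44,93),('med',0,78),('short',-44,63)):
    q=Q[(abs(Q[:,0])<30)&(abs(Q[:,1]-k)<21)&(abs(Q[:,2]-z)<6)]; print(n,len(q),cv2.minAreaRect(q[:,:2].astype(np.float32)),np.median(q[:,2]))
for n,k in(('L',76),('R',-76)):
    q=Q[(abs(Q[:,0])<55)&(abs(Q[:,1]-k)<12)&(abs(Q[:,2]-72)<5)]; print(n,len(q),np.median(q,0))
img,d,P=cloud('scene'); cv2.imwrite('pics/s9.png',cv2.resize(img[150:310,200:440],None,fx=3.3,fy=3.3)); print(r.get_state()['tcp_pos'])
Q=ex.inv().apply((P-c).reshape(-1,3))*1000
for n,k in(('L',76),('R',-76)):
    q=Q[(abs(Q[:,0])<55)&(abs(Q[:,1]-k)<12)&(abs(Q[:,2]-72)<5)]; print('scene',n,len(q),np.median(q,0))
E
```

```text
time_s: 37.0
tcp_pos: [0.532, 0.0873, 0.1567]
eef_rot: [134.0, 89.9, -139.0]
contact_force: [1.7, 1.4, 0.4]
gripper_width: 0.0482
time_s: 37.6
tcp_pos: [0.5198, -0.1385, 0.1856]
eef_rot: [134.8, 89.9, -138.5]
contact_force: [0.7, 0.4, 0.2]
gripper_width: 0.0484
tall 0 ((0.0, 0.0), (0.0, 0.0), 0.0) nan
med 0 ((0.0, 0.0), (0.0, 0.0), 0.0) nan
short 0 ((0.0, 0.0), (0.0, 0.0), 0.0) nan
L 0 [nan nan nan]
R 2 [-37.56824764 -79.17579244  68.20858036]
[ 0.52046942 -0.1352589   0.18560009]
scene L 57 [-19.26682151  75.69396065  72.31739507]
scene R 109 [ -2.27170128 -76.50765271  71.79902353]
  return _methods._mean(a, axis=axis, dtype=dtype,
  ret = ret.dtype.type(ret / rcount)
  ret = um.true_divide(
```

View pics/t9.png

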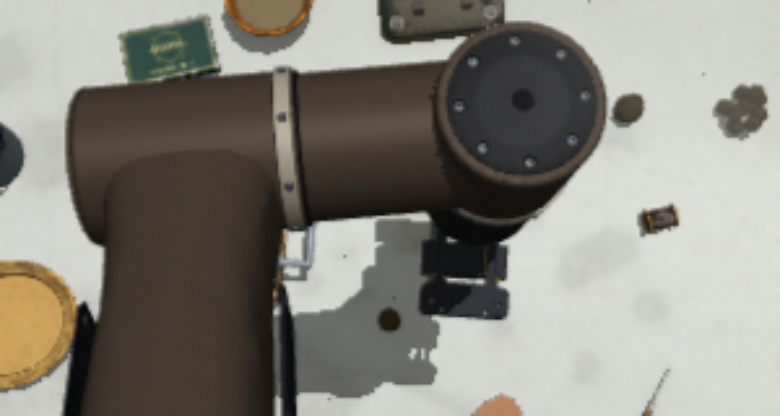

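View pics/s9.png

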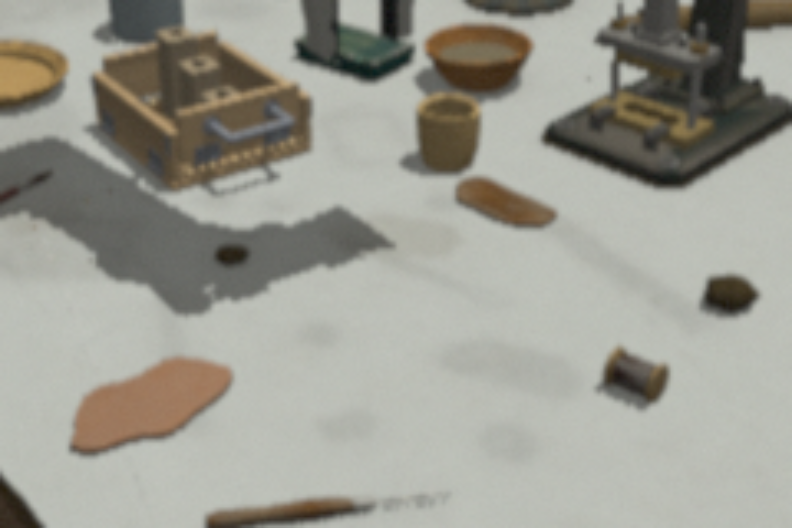

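The top view is blocked by the arm. The scene view shows both end walls up and three post tops stepping down inside the crate at (173,40), (200,65) and (220,95) of the crop. The bystanders are untouched. I'll move further away for a metric check.

```bash
python3 -m creep '[[0,0,0,0,0,-4.8,55],[0,0,0,0,0,-4.8,55],[0,0,0,0,0,-4.8,55],[0,0,0,0,0,-4.8,55],[0,0,0,0,0,-4.8,55],[0,0,0,0,0,-4.8,55],[0,0,0,0,0,0,55]]'
python3 - <<'E'
from h import *
ex=R.from_euler('z',-3,degrees=True); c=np.array([.5355,.132,0])
img,d,P=cloud('top'); cv2.imwrite('pics/t10.png',cv2.resize(img[170:250,190:300],None,fx=6,fy=6,interpolation=cv2.INTER_CUBIC))
Q=ex.inv().apply((P-c).reshape(-1,3))*1000
for n,k,z in(('tall',44,93),('med',0,78),('short',-44,63)):
    q=Q[(abs(Q[:,0])<30)&(abs(Q[:,1]-k)<21)&(abs(Q[:,2]-z)<6)]; print(n,len(q),cv2.minAreaRect(q[:,:2].astype(np.float32)),np.median(q[:,2]))
for n,k in(('L',76),('R',-76)):
    q=Q[(abs(Q[:,0])<55)&(abs(Q[:,1]-k)<12)&(abs(Q[:,2]-72)<5)]; print(n,len(q),np.median(q,0))
E
```

```text
time_s: 38.4
tcp_pos: [0.5056, -0.4251, 0.1847]
eef_rot: [110.7, 89.9, -162.5]
contact_force: [0.2, 1.1, 0.4]
gripper_width: 0.0482
tall 117 ((2.108578681945801, 44.42495346069336), (30.05315589904785, 30.334693908691406), 1.9063663482666016) 93.64421756807761
med 110 ((1.6658926010131836, -1.3777389526367188), (30.41315269470215, 29.8752498626709), 6.1052680015563965) 78.54772395286112
short 106 ((0.8390092849731445, -45.69291687011719), (30.404943466186523, 29.647216796875), 2.66756534576416) 63.55972286432974
L 115 [-0.13145848 75.95320245 72.30362895]
R 105 [  1.05711569 -75.21612699  72.53869143]
```

View pics/t10.png

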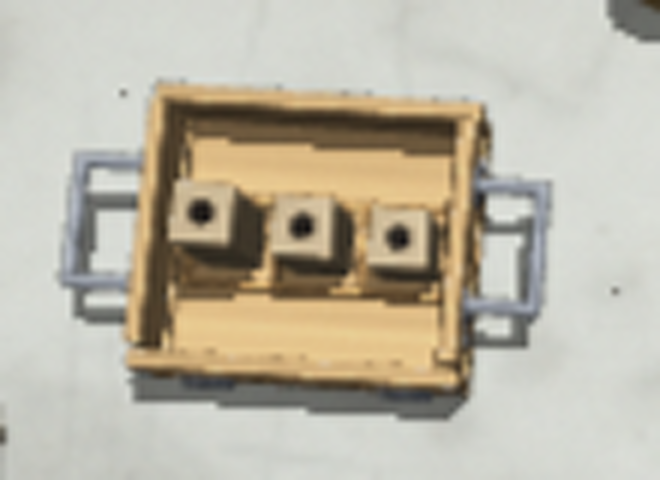

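The top view shows posts in all three bays, tops at (205,212), (303,232) and (400,238), with both walls up. Heights say all are on the floor. The medium post's yaw reads about 6°, so I check it once more over several frames.

```bash
python3 - <<'E'
from h import *
ex=R.from_euler('z',-3,degrees=True); c=np.array([.5355,.132,0])
for cam in['top','top','top','scene','scene']:
    img,d,P=cloud(cam); Q=ex.inv().apply((P-c).reshape(-1,3))*1000; o=[]
    for k,z in((44,93),(0,78),(-44,63)):
        q=Q[(abs(Q[:,0])<30)&(abs(Q[:,1]-k)<21)&(abs(Q[:,2]-z)<5)]; b=cv2.minAreaRect(q[:,:2].astype(np.float32)); o.append((len(q),round((b[2]+45)%90-45,1),np.round(b[0],1)))
    print(cam,o)
E
```

```text
top [(117, 2.5, array([ 1.8, 44.3])), (111, 2.4, array([ 1.5, -0.8])), (106, 0.6, array([  0.9, -45.5]))]
top [(112, 5.2, array([ 1.7, 44.2])), (109, 5.5, array([ 1.4, -1.4])), (103, 3.5, array([  0.8, -45.7]))]
top [(112, -0.1, array([ 2.2, 44.3])), (112, 3.9, array([ 1.5, -1.1])), (106, 3.1, array([  0.8, -45.8]))]
scene [(57, 0.5, array([ 1.2, 44.4])), (62, -6.8, array([-0., -2.])), (35, 7.1, array([  1.1, -40.7]))]
scene [(57, -0.9, array([ 2. , 44.6])), (59, -2.7, array([-0.6, -0. ])), (36, -3.1, array([ -0.4, -41.2]))]
```

The yaw spread is measurement noise around roughly 0–3°, and the positions are within 2 mm. I'm handing it in.

```bash
python3 -c "
from plant import r
print(r.close_job(), r.get_state()['time_s'])"
```

```text
the job is handed in; nothing more can be done
the job is handed in; nothing more can be done
```

I carried out the task in the order asked and handed it in at about 39 s on the robot's clock. I raised both end walls by their handles and stood the short post on end and let go of it. Then I set the tall post in the left bay, the medium in the middle and the short in the right.

**Walls:** both read upright, with their tops at about 72 mm.

**Posts:** their tops are at 93.6, 78.5 and 63.6 mm, which is right for posts resting on the floor. In the top camera they sit within about 2 mm of their bay centres.

**Squareness:** this is the least certain check. Single frames from the top camera gave 0–6° and scattered from frame to frame. The scene camera scattered by up to 7° and put the short post 3 mm off the top camera's reading. I took this as measurement noise, because the jaws held each post aligned to the crate within about 0.5°.

**Other things on the table:** the two standing posts did not topple. The cup, rib and spool look unmoved in the last scene picture, but I did not measure them again. The highest wrist force I saw in the readings was about 50 N.

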